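Stroke the scanner carriage and bolt it for transport

TASK

Run the scanner's carriage slowly by its upright post all the way to the motor end of its rail, then all the way to the other end, feeling for sticky spots. Then bring it back so that its notch faces the lock bolt, let go of it, and push the bolt fully home into the notch. Leave the bottle, the round case, the slide box and the screwdriver where they are.

Things in the scene. Friction and masses are not known exactly. Their poses are not given: they have to be found in the camera images.
- stage: Fixed scanning stage: aluminium base 180 (x) by 340 (y) by 12 mm with a rail along its y axis, grey end plates 58 mm high at y = +-146 mm. Black motor box (52 x 60 x 52 mm) outside the +y plate: the motor end, roughly the robot's left. Origin: centre of the underside, on the table, below the line along which the carriage's post runs. x away from the robot, z up.
- bridge (a point): Middle of the robot-side lower edge of the fixed white light bridge over the stage, 187 mm over the table, 5 mm beyond the post's line. The bridge goes on 80 mm in x and over the whole width; pillars at stage x = 70, y = +-150 mm; lens under it at x = 55, y = 0 down to 152 mm. It bars the post from above: come in with fingers leaning about 35 degrees, pointing away from the robot and down.
- carriage (a joint): Carriage position along the stage's +y, m: 0 at the stop away from the motor, 0.160 at the motor end's stop. The post's stage y is this minus 0.080. Dark steel block 90 mm wide (y), x = -35 to +60 mm, top 48 mm over the table, with a glass slide on it. Friction 2.5 N; stays where it is left. Faster than 0.3 m/s is slamming.
- grip_post (a point): A point on the axis of the carriage's upright round steel post, 82 mm over the table. The post is 14 mm in diameter and stands from 48 to 95 mm over the table (an 18 mm foot collar up to 53 mm).
- notch (a point): Centre of the mouth of the notch in the carriage's robot-side face, 35 mm over the table, 35 mm from the post towards the robot (stage -x). The notch is 16 mm wide (y), 23 mm deep, open above and below.
- lock: Fixed lock: an aluminium block 52 mm (x) by 50 mm (y), clamped on the stage's robot-side edge somewhere along its width, axes parallel to the stage's. Origin: 12 mm over the table, 80 mm before the post's line, in the bolt's plane. A channel in its top along x guides the bolt; block top 41 mm over the table.
- bolt (a joint): How far the bolt is pushed along the lock's +x, m: 0 drawn back (to the robot), 0.022 fully home. Round-nosed rod 11 mm in diameter, 35 mm over the table; at 0 its nose is 5 mm short of the carriage, at 0.022 it is 17 mm deep in the notch. The nose draws the carriage in if up to 4 mm off line; farther off it is blocked. Friction 2 N, no spring; stays where it is left.
- bolt_knob (a point): Middle of the bolt's black upright knob, 59 mm over the table: a cylinder 18 mm in diameter, from 48 to 70 mm over the table, open from above. It moves with the bolt and can be pushed from the robot's side. Do not bump it early: a bolt pushed out bars the carriage's way.
- oil_bottle: Small amber bottle, 32 mm in diameter, 70 mm tall, standing loose to one side of the stage. Origin: centre of its underside. Leave alone.
- objective_case: Grey round case, 44 mm in diameter, 62 mm tall, standing loose to one side of the stage. Origin: centre of its underside. Leave alone.
- slide_box: White flat box, 90 x 170 x 34 mm, loose, to the robot's right of the stage. Origin: centre of its underside. Leave alone.
- driver: Screwdriver 160 mm long, lying loose to the robot's left of the stage. Leave alone.

How it is judged:
By the outcome, as a careful person would: the job done as asked, in the order asked, and still so for the second after the job is handed in, with the robot touching nothing.
It also fails if it takes over 67 s, if anything falls off the work surface, if the arm or the gripper's body presses on something with over 40 N, if the wrist force passes 120 N, or if a joint passes its speed limit or range.

ROBOT

A 6-joint arm with a two-finger parallel gripper is mounted at the origin on the work surface. World frame = base frame: x ahead of the robot, y to its left, z up, the work surface at z = 0. Lengths are in mm, angles in degrees, forces in N, time in s.
With the tool pointing down it reaches from about 300 to 850 mm from the base axis. Payload 4.2 kg.
Tool frame: the origin (TCP) lies at the very end of the fingers, on their centre line; the grasp point (between the pads) lies 19 mm behind it (bot.grip_point_offset is the distance from the TCP to the grasp point, in mm); z points along the fingers, y is the line along which they close (so a half turn about z gives the same grasp; the last joint's range is limited). The gripper opens to 91 mm and grips with 3 to 60 N. Pads are 32 mm wide; open, the fingers measure 118 mm over their backs; the gripper's body (76 mm by 178 mm) begins 60 mm behind the grasp point.
Start: joints at [-76.318, 18.312, 89.639, -0, 72.044, -1.146], TCP at [147.157, -555.867, 213.976] pointing down, gripper open.
Joint ranges: [-177.97, 177.97], [-48.28, 115.42], [12.27, 149.76], [-77.06, 257.06], [2.81, 150.46], [-146.56, 146.56]. Speed limits (degrees/s): [147.25, 147.25, 180, 180, 180, 180].

INTERFACE

Orientations are given as [roll, pitch, yaw] about the fixed x, y, z axes, in that order (R = Rz(yaw) Ry(pitch) Rx(roll)).
In Python, from cell import bot gives the robot as it stands.
- The arm moves only by the tool servo_tool, never from a script. Its argument "moves" is a list of rows, each a list of 7 numbers: the shift along the tool's x, y, z in m, then the turn, a rotation vector about the tool's x, y, z in degrees, then the closure, from 0 (fully open) to 1 (shut). A call has 1 to 10 rows; each row shifts and turns the commanded pose from where the row before left it, along the tool's axes as they then stand; what a row does not reach is not made up. A row lasts 1/10 s, in which the tool goes at most 50 mm and 8.59 degrees, less where a joint would pass 70% of its speed; a pose out of reach is approached as far as the arm can. A call is refused whole if a number of a shift passes 0.05 or a number of a turn 8.59, either way. A call with a gripper value outside its range is refused whole. The fingers move at their own pace and stop on an object; the grip force is fixed at half the most. Time passes only in rows, so rows that do not move let the fingers close. It gives the time, the measured TCP pose, the force, the opening and the grip force at its end, in the units of the state.
- bot.get_obs(): the state, without advancing time (a new reading comes with each control period).
- bot.capture(name): name is "scene" or "top"; returns a dict with "color" (480x640x3 uint8, blue, green, red), "vertical_fov" (degrees; the focal length in pixels is half the picture's height over the tangent of half this angle, whatever the lens; pixels are square), "cx", "cy" (the principal point, pixels), "R" (3x3) and "t" (3): a world point X has camera coordinates R X + t. Camera axes: x right, y down, z forward; pixel columns grow to the right and rows downward; lengths in mm; the calibration is good to about 2 mm. A picture is of the moment at which its call begins. There is no depth.
- bot.sign_off(): hands the job in; it is judged then, once.
The state is a dict: "time_s": time; "joint_pos": joint angles; "qd": joint speeds; "joint_efforts": joint torques, N m; "tcp_pos": TCP position; "ee_rot": TCP orientation; "contact_force": force on the tool from outside, world axes, zero at the start; "moment": the same for the moment, N m; "width": opening from 0.0 (shut) to 1.0 (fully open); "gripper_force": force on a finger pad.
Only numpy, scipy, OpenCV 4.12 (cv2) and the standard library are available. Lean on these libraries where they do the work, as an engineer would, in place of code of your own. Each camera call takes 0.05 s, during which the arm holds its last target. There are 200 camera calls.

## Working session

There is one attempt and no reset: what is moved stays moved. The work goes in short steps, Python scripts to look and compute and a tool call to move; the robot and the scene stay as the last step left them, time stands still between calls to the robot, and variables do not carry over. Pictures are saved under pics/ and viewed, at most 10 in all, crops included, and the job is handed in when it is done.

Besides the shell and the picture viewer there is one more tool, called after "Call:" by a JSON object that holds its "name" and its "arguments". servo_tool: Moves the arm, as the interface text tells. Its arguments: {"type":"object","properties":{"moves":{"type":"array"}},"required":["moves"]}

```bash
mkdir -p pics; python3 - <<'E'
from cell import bot
import cv2,numpy as np
for n in("scene","top"):
    c=bot.capture(n);cv2.imwrite(f"pics/{n}0.png",c["color"])
    print(n,c["vertical_fov"],c["cx"],c["cy"],np.round(c["R"],4).tolist(),np.round(c["t"],1).tolist())
print(bot.get_obs())
E
```

```text
scene 49.71476355271063 312.33934696265675 246.2383983095036 [[-0.9996, -0.0204, 0.0178], [-0.0268, 0.652, -0.7578], [0.0038, -0.758, -0.6523]] [547.8, 107.6, 1300.7]
top 48.16063337075814 316.793721447962 234.75785388163158 [[0.0232, -0.9997, 0.0017], [-0.9957, -0.0232, -0.09], [0.09, 0.0004, -0.9959]] [-16.4, 544.3, 1374.7]
{'time_s': 0.1, 'joint_pos': array([-7.63173022e+01,  1.83499447e+01,  8.96986314e+01, -1.33137135e-03,
        7.20453401e+01, -1.14636394e+00]), 'qd': array([-0.05328071, -0.01397115, -0.1160085 , -0.00351623,  0.00400406,
        0.06942193]), 'joint_efforts': array([-2.85262740e-04, -4.13335025e+01, -2.32509452e+01,  7.27923936e-02,
        4.21944901e-02, -6.15320778e-05]), 'tcp_pos': array([ 147.04574405, -555.41327771,  213.18996719]), 'ee_rot': array([-1.79906077e+02, -6.13326489e-04,  1.48294727e+01]), 'contact_force': array([ 0.02452856,  0.60231633, -0.26531123]), 'moment': array([ 0.02279187,  0.03448534, -0.0124208 ]), 'gripper_force': 0.0, 'width': 1.0038193887322737}
```

View pics/scene0.png

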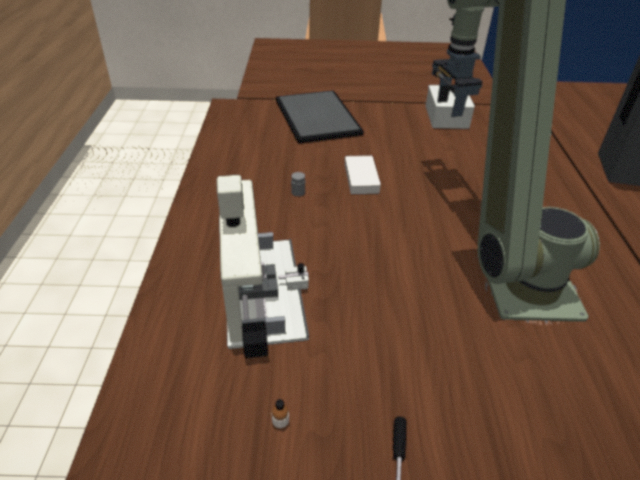

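View pics/top0.png

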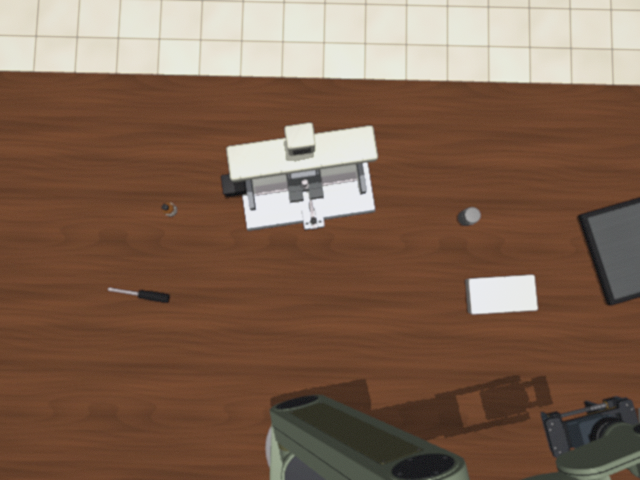

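The scene view shows the stage at left-centre, lock knob near (302,268). In the top view the stage spans about (245–375, 130–228), with the lock near (313,215), the post near (305,183) and the stage yawed about 7.5°. I'll zoom in on both.

```bash
python3 - <<'E'
import cv2,numpy as np
a=cv2.imread("pics/top0.png")[115:240,215:385]; b=cv2.imread("pics/scene0.png")[170:360,205:325]
a=cv2.resize(a,None,fx=4.6,fy=4.6,interpolation=cv2.INTER_CUBIC); b=cv2.resize(b,None,fx=3.1,fy=3.1,interpolation=cv2.INTER_CUBIC)
cv2.imwrite("pics/a.png",a);cv2.imwrite("pics/b.png",b)
E
```

```text
(no output)
```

View pics/a.png

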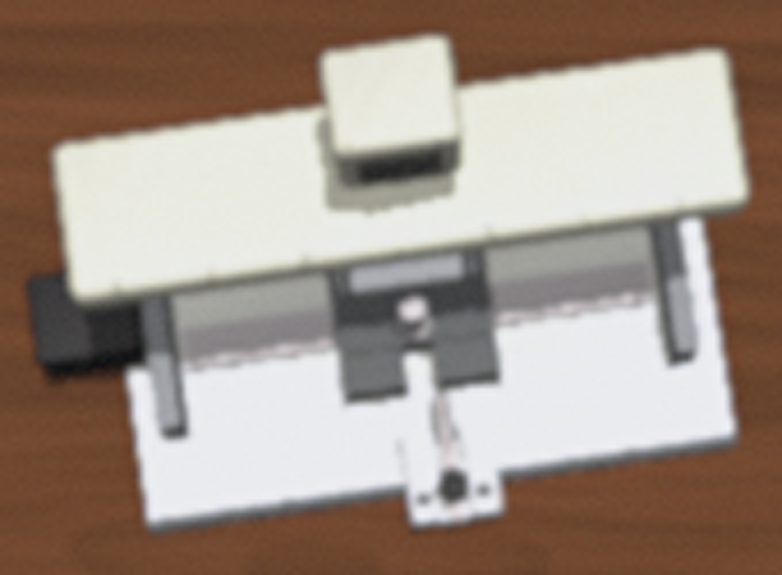

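View pics/b.png

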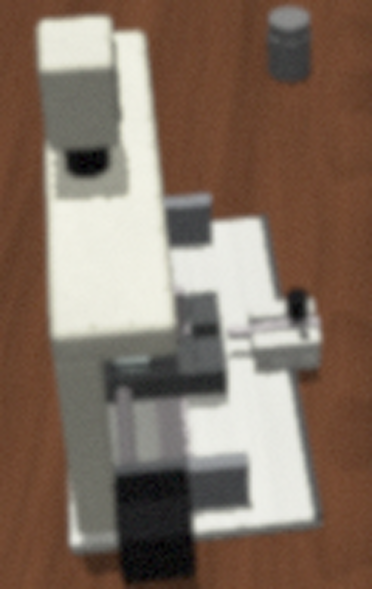

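The crops show base corners at (148,520) and (735,436), post top at (413,308), knob top at (453,484), and notch mouth at about (421,385). Crop pixels are 4.6× with offset (215,115).

```bash
cat >h.py <<'E'
import numpy as np
from cell import bot
def ray(c,u,v,z):
    f=240/np.tan(np.radians(c["vertical_fov"]/2)); R=np.array(c["R"]);t=np.array(c["t"])
    d=R.T@np.array([(u-c["cx"])/f,(v-c["cy"])/f,1]); o=-R.T@t
    return o+d*(z-o[2])/d[2]
def proj(c,X):
    f=240/np.tan(np.radians(c["vertical_fov"]/2)); p=np.array(c["R"])@X+np.array(c["t"])
    return p[:2]/p[2]*f+[c["cx"],c["cy"]]
E
python3 - <<'E'
from h import *
c=bot.capture("top")
P=lambda u,v,z:ray(c,215+u/4.6-.4,115+v/4.6-.4,z)
A=P(148,520,12);B=P(735,436,12);e=A-B;print(A,B,np.linalg.norm(e))
# bridge robot-side lower edge ends z=187: 
C=P(78,302,187);D=P(748,205,187);g=C-D
L=P(410,524,41);M=P(503,512,41)
for n,v in(("base",e),("bridge",g),("lock",L-M)):print(n,np.linalg.norm(v),np.degrees(np.arctan2(-v[0],v[1])))
yaw=np.arctan2(-e[0],e[1]);X=np.array([np.cos(yaw),np.sin(yaw),0]);Y=np.array([-X[1],X[0],0])
O=(A+B)/2+90*X;print("origin",O)
for n,p in dict(C=C,D=D,L=L,M=M,post=P(413,308,95),knob=P(453,484,70),n1=P(406,388,48),n2=P(436,383,48),s1=P(345,400,48),s2=P(497,380,48),pl=P(174,436,58),pr=P(683,360,58)).items():
    print(n,p.round(1),"stage",round((p-O)@X,1),round((p-O)@Y,1))
s=bot.capture("scene")
Q=lambda u,v,z:ray(s,205+u/3.1-.4,170+v/3.1-.4,z)
for n,p in dict(knob=Q(298,293,70),c1=Q(318,520,12),c2=Q(264,218,12),s1=Q(222,372,48),s2=Q(214,294,48),L=Q(322,345,41)).items():
    print("sc",n,p.round(1),"stage",round((p-O)@X,1),round((p-O)@Y,1))
E
```

```text
[560.19428117 180.89479407  12.        ] [ 616.51625005 -154.23805178   12.        ] 339.8325890023668
base 339.8325890023668 9.539903091196486
bridge 342.5128276471917 9.712766438041776
lock 52.556504302637414 8.730233312390247
origin [677.1106031   28.24447208  12.        ]
C [652.3 197.  187. ] stage 3.5 170.6
D [ 710.1 -140.6  187. ] stage 4.6 -172.0
L [558.5  30.3  41. ] stage -116.7 21.7
M [566.4 -21.7  41. ] stage -117.4 -30.9
post [670.8  30.3  95. ] stage -5.9 3.0
knob [578.1   6.5  70. ] stage -101.2 -5.1
n1 [634.2  34.3  48. ] stage -41.3 13.1
n2 [637.5  17.5  48. ] stage -40.9 -4.0
s1 [626.7  68.2  48. ] stage -43.1 47.8
s2 [640.  -16.6  48. ] stage -44.1 -38.1
pl [602.7 162.   58. ] stage -51.2 144.3
pr [ 652.  -119.8   58. ] stage -49.3 -141.8
sc knob [577.2   6.3  70. ] stage -102.2 -5.0
sc c1 [555.9 183.5  12. ] stage -93.8 173.2
sc c2 [ 612.8 -152.3   12. ] stage -93.4 -167.4
sc s1 [632.2  72.9  48. ] stage -36.9 51.5
sc s2 [644.9 -13.7  48. ] stage -38.7 -36.0
sc L [557.3  33.8  41. ] stage -117.2 25.3
```

Stage yaw is 9.6° and its origin is about (673.5, 28). The carriage is near 0.084 and the lock at stage y about -5; knob heights agree between the two views. Moving to a pre-grasp standoff.

Call:
{"name": "servo_tool", "arguments": {"moves": [[0.0365, -0.0295, -0.002, 0, 0, 0, 0.4], [0.0365, -0.0295, -0.002, 0, 0, 0, 0.4], [0.0365, -0.0295, -0.002, 0, 0, 0, 0.4], [0.0365, -0.0295, -0.002, 0, 0, 0, 0.4], [0.0365, -0.0295, -0.002, 0, 0, 0, 0.4], [0.0365, -0.0295, -0.002, 0, 0, 0, 0.4], [0.0365, -0.0295, -0.002, 0, 0, 0, 0.4], [0.0365, -0.0295, -0.002, 0, 0, 0, 0.4], [0.0365, -0.0295, -0.002, 0, 0, 0, 0.4], [0.0365, -0.0295, -0.002, 0, 0, 0, 0.4]]}}

```text
time_s: 1.2
tcp_pos: [425.2, -175.5, 234.1]
ee_rot: [180.0, -0.0, 14.8]
contact_force: [0.4, -1.1, 0.5]
width: 0.6
gripper_force: 0.0
```

Call:
{"name": "servo_tool", "arguments": {"moves": [[0.0365, -0.0295, -0.002, 0, 0, 0, 0.4], [0.0365, -0.0295, -0.002, 0, 0, 0, 0.4], [0.0365, -0.0295, -0.002, 0, 0, 0, 0.4], [0.0365, -0.0295, -0.002, 0, 0, 0, 0.4], [0.0365, -0.0295, -0.002, 0, 0, 5.2, 0.4], [0, 0, 0, 0, 7, 0, 0.4], [0, 0, 0, 0, 7, 0, 0.4], [0, 0, 0, 0, 7, 0, 0.4], [0, 0, 0, 0, 7, 0, 0.4], [0, 0, 0, 0, 7, 0, 0.4]]}}

```text
time_s: 2.2
tcp_pos: [562.9, 11.9, 244.6]
ee_rot: [179.9, -35.3, 9.7]
contact_force: [0.1, 1.3, -0.3]
width: 0.6
gripper_force: 0.0
```

Call:
{"name": "servo_tool", "arguments": {"moves": [[0, 0, 0, 0, 0, 0, 0.4], [0, 0, 0, 0, 0, 0, 0.4]]}}

```text
time_s: 2.4
tcp_pos: [563.4, 11.9, 244.5]
ee_rot: [180.0, -35.0, 9.6]
contact_force: [1.3, 0.3, 0.8]
width: 0.602
gripper_force: 0.0
```

Call:
{"name": "servo_tool", "arguments": {"moves": [[-0.003, -0.0007, 0.035, 0, 0, 0, 0.4], [0, 0, 0.035, 0, 0, 0, 0.4], [0, 0, 0.035, 0, 0, 0, 0.4], [0, 0, 0.035, 0, 0, 0, 0.4], [0, 0, 0.02, 0, 0, 0, 0.4], [0, 0, 0, 0, 0, 0, 0.4], [0, 0, 0, 0, 0, 0, 0.4]]}}

```text
time_s: 3.1
tcp_pos: [653.0, 28.1, 111.7]
ee_rot: [-180.0, -35.0, 9.7]
contact_force: [0.5, 0.1, 0.1]
width: 0.605
gripper_force: 0.0
```

```bash
python3 - <<'E'
from cell import bot
import cv2
b=bot.capture("scene")["color"][170:360,205:365];a=bot.capture("top")["color"][115:240,215:385]
b=cv2.resize(b,None,fx=2.9,fy=2.9,interpolation=cv2.INTER_CUBIC)[:590];a=cv2.resize(a,(340,250))
a=cv2.copyMakeBorder(a,0,b.shape[0]-250,0,0,0)[:b.shape[0]]
cv2.imwrite("pics/c.png",cv2.hconcat([b,a])[:, :800]);
E
```

```text
(no output)
```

View pics/c.png

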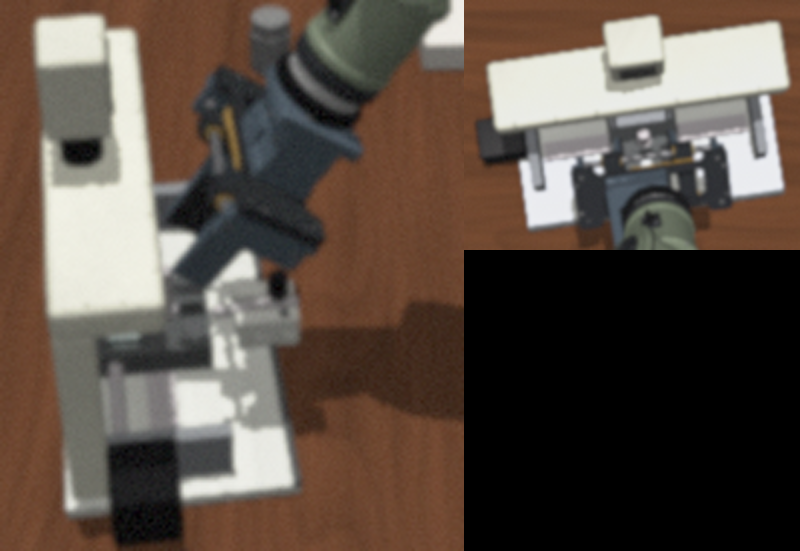

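The right inset shows the post at about (642,135), between the fingers and still ahead of them. Advance 54 mm and close.

Call:
{"name": "servo_tool", "arguments": {"moves": [[0, 0, 0.018, 0, 0, 0, 0.4], [0, 0, 0.018, 0, 0, 0, 0.4], [0, 0, 0.018, 0, 0, 0, 0.4], [0, 0, 0, 0, 0, 0, 0.4], [0, 0, 0, 0, 0, 0, 0.6], [0, 0, 0, 0, 0, 0, 0.7], [0, 0, 0, 0, 0, 0, 0.8], [0, 0, 0, 0, 0, 0, 1], [0, 0, 0, 0, 0, 0, 1], [0, 0, 0, 0, 0, 0, 1]]}}

```text
time_s: 4.2
tcp_pos: [681.7, 32.9, 67.3]
ee_rot: [180.0, -35.0, 9.6]
contact_force: [-1.1, -0.3, 2.4]
width: 0.143
gripper_force: 30.0
```

Call:
{"name": "servo_tool", "arguments": {"moves": [[0, -0.003, 0, 0, 0, 0, 1], [0, -0.007, 0, 0, 0, 0, 1], [0, -0.007, 0, 0, 0, 0, 1], [0, -0.007, 0, 0, 0, 0, 1], [0, -0.007, 0, 0, 0, 0, 1], [0, -0.007, 0, 0, 0, 0, 1], [0, -0.007, 0, 0, 0, 0, 1], [0, -0.007, 0, 0, 0, 0, 1], [0, -0.007, 0, 0, 0, 0, 1], [0, -0.005, 0, 0, 0, 0, 1]]}}

```text
time_s: 5.2
tcp_pos: [670.8, 96.0, 67.3]
ee_rot: [180.0, -35.0, 9.6]
contact_force: [-3.0, -3.6, 3.6]
width: 0.142
gripper_force: 30.0
```

Call:
{"name": "servo_tool", "arguments": {"moves": [[0, -0.002, 0, 0, 0, 0, 1], [0, -0.002, 0, 0, 0, 0, 1], [0, -0.002, 0, 0, 0, 0, 1], [0, 0, 0, 0, 0, 0, 1]]}}

```text
time_s: 5.6
tcp_pos: [669.8, 101.9, 67.3]
ee_rot: [180.0, -35.0, 9.6]
contact_force: [-4.3, -1.7, 6.6]
width: 0.143
gripper_force: 30.0
```

Call:
{"name": "servo_tool", "arguments": {"moves": [[0, -0.002, 0, 0, 0, 0, 1], [0, -0.002, 0, 0, 0, 0, 1], [0, -0.0015, 0, 0, 0, 0, 1], [0, -0.0015, 0, 0, 0, 0, 1]]}}

```text
time_s: 6.0
tcp_pos: [668.6, 108.5, 67.2]
ee_rot: [180.0, -35.0, 9.6]
contact_force: [-4.8, -3.9, 6.0]
width: 0.147
gripper_force: 30.0
```

Call:
{"name": "servo_tool", "arguments": {"moves": [[0, -0.0015, 0, 0, 0, 0, 1], [0, -0.0015, 0, 0, 0, 0, 1], [0, -0.0015, 0, 0, 0, 0, 1]]}}

```text
time_s: 6.3
tcp_pos: [668.5, 109.7, 67.3]
ee_rot: [179.9, -35.1, 9.5]
contact_force: [-1.6, -29.5, 6.6]
width: 0.146
gripper_force: 30.0
```

Motor-end stop reached (force jumped to 29 N). Now the other way.

Call:
{"name": "servo_tool", "arguments": {"moves": [[0, 0.003, 0, 0, 0, 0, 1], [0, 0.006, 0, 0, 0, 0, 1], [0, 0.007, 0, 0, 0, 0, 1], [0, 0.007, 0, 0, 0, 0, 1], [0, 0.007, 0, 0, 0, 0, 1], [0, 0.007, 0, 0, 0, 0, 1], [0, 0.007, 0, 0, 0, 0, 1], [0, 0.007, 0, 0, 0, 0, 1], [0, 0.007, 0, 0, 0, 0, 1], [0, 0.007, 0, 0, 0, 0, 1]]}}

```text
time_s: 7.3
tcp_pos: [678.7, 49.9, 67.3]
ee_rot: [-179.9, -35.0, 9.7]
contact_force: [-3.6, 2.3, 4.5]
width: 0.147
gripper_force: 30.0
```

Call:
{"name": "servo_tool", "arguments": {"moves": [[0, 0.007, 0, 0, 0, 0, 1], [0, 0.007, 0, 0, 0, 0, 1], [0, 0.007, 0, 0, 0, 0, 1], [0, 0.007, 0, 0, 0, 0, 1], [0, 0.007, 0, 0, 0, 0, 1], [0, 0.007, 0, 0, 0, 0, 1], [0, 0.007, 0, 0, 0, 0, 1], [0, 0.007, 0, 0, 0, 0, 1], [0, 0.007, 0, 0, 0, 0, 1], [0, 0.007, 0, 0, 0, 0, 1]]}}

```text
time_s: 8.3
tcp_pos: [690.7, -19.5, 67.3]
ee_rot: [-179.9, -35.0, 9.7]
contact_force: [-3.3, 2.2, 4.2]
width: 0.146
gripper_force: 30.0
```

Call:
{"name": "servo_tool", "arguments": {"moves": [[0, 0.006, 0, 0, 0, 0, 1], [0, 0.006, 0, 0, 0, 0, 1], [0, 0.004, 0, 0, 0, 0, 1], [0, 0.002, 0, 0, 0, 0, 1], [0, 0, 0, 0, 0, 0, 1]]}}

```text
time_s: 8.8
tcp_pos: [693.9, -37.9, 67.3]
ee_rot: [180.0, -35.0, 9.6]
contact_force: [-2.8, 1.4, 3.9]
width: 0.142
gripper_force: 30.0
```

Call:
{"name": "servo_tool", "arguments": {"moves": [[0, 0.003, 0, 0, 0, 0, 1], [0, 0.003, 0, 0, 0, 0, 1], [0, 0.002, 0, 0, 0, 0, 1], [0, 0.0015, 0, 0, 0, 0, 1], [0, 0.0015, 0, 0, 0, 0, 1]]}}

```text
time_s: 9.3
tcp_pos: [695.7, -48.2, 67.3]
ee_rot: [-180.0, -35.0, 9.6]
contact_force: [-2.9, 3.0, 3.6]
width: 0.144
gripper_force: 30.0
```

Call:
{"name": "servo_tool", "arguments": {"moves": [[0, 0.001, 0, 0, 0, 0, 1], [0, 0.001, 0, 0, 0, 0, 1]]}}

```text
time_s: 9.5
tcp_pos: [695.7, -48.7, 67.2]
ee_rot: [-179.8, -35.0, 9.7]
contact_force: [-3.2, 7.8, 5.9]
width: 0.149
gripper_force: 30.0
```

Call:
{"name": "servo_tool", "arguments": {"moves": [[0, 0.001, 0, 0, 0, 0, 1], [0, 0.001, 0, 0, 0, 0, 1], [0, 0, 0, 0, 0, 0, 1]]}}

```text
time_s: 9.8
tcp_pos: [695.7, -48.7, 67.2]
ee_rot: [-179.6, -35.0, 9.7]
contact_force: [-2.1, 11.1, 6.4]
width: 0.145
gripper_force: 30.0
```

Both stops felt, 160.7 mm apart, which gives rail yaw 9.74° and midpoint TCP (682.1, 30.5). The lock lies at stage y of about -6, so the TCP target is about (683.1, 24.6).

Call:
{"name": "servo_tool", "arguments": {"moves": [[0, -0.004, 0, 0, 0, 0, 1], [0, -0.008, 0, 0, 0, 0, 1], [0, -0.008, 0, 0, 0, 0, 1], [0, -0.008, 0, 0, 0, 0, 1], [0, -0.008, 0, 0, 0, 0, 1], [0, -0.008, 0, 0, 0, 0, 1], [0, -0.008, 0, 0, 0, 0, 1], [0, -0.008, 0, 0, 0, 0, 1], [0, -0.008, 0, 0, 0, 0, 1], [0, -0.004, 0, 0, 0, 0, 1]]}}

```text
time_s: 10.8
tcp_pos: [684.1, 18.8, 67.2]
ee_rot: [179.9, -35.0, 9.6]
contact_force: [-3.8, -3.8, 6.3]
width: 0.148
gripper_force: 30.0
```

Call:
{"name": "servo_tool", "arguments": {"moves": [[0, -0.002, 0, 0, 0, 0, 1], [0, 0, 0, 0, 0, 0, 1], [0, 0, 0, 0, 0, 0, 1]]}}

```text
time_s: 11.1
tcp_pos: [683.8, 20.9, 67.3]
ee_rot: [180.0, -35.0, 9.7]
contact_force: [-4.4, -1.3, 6.3]
width: 0.149
gripper_force: 30.0
```

Call:
{"name": "servo_tool", "arguments": {"moves": [[0, -0.002, 0, 0, 0, 0, 1], [0, -0.0018, 0, 0, 0, 0, 1], [0, 0, 0, 0, 0, 0, 1], [0, 0, 0, 0, 0, 0, 1]]}}

```text
time_s: 11.5
tcp_pos: [683.2, 24.3, 67.2]
ee_rot: [180.0, -35.0, 9.6]
contact_force: [-4.6, -2.2, 5.7]
width: 0.147
gripper_force: 30.0
```

Call:
{"name": "servo_tool", "arguments": {"moves": [[0, 0, 0, 0, 0, 0, 0.7], [0, 0, 0, 0, 0, 0, 0.5], [0, 0, 0, 0, 0, 0, 0.4], [0, 0, 0, 0, 0, 0, 0.4], [0, 0, 0, 0, 0, 0, 0.4]]}}

```text
time_s: 12.0
tcp_pos: [683.0, 24.4, 66.6]
ee_rot: [-180.0, -35.0, 9.6]
contact_force: [0.4, 0.2, 0.1]
width: 0.554
gripper_force: 0.0
```

Call:
{"name": "servo_tool", "arguments": {"moves": [[0, 0, -0.02, 0, 0, 0, 0.4], [0, 0, -0.03, 0, 0, 0, 0.4], [0, 0, -0.04, 0, 0, 0, 0.4], [0, 0, -0.04, 0, 0, 0, 0.4], [0, 0, -0.04, 0, 0, 0, 0.4], [0, 0, -0.04, 0, 0, 0, 0.4], [-0.03, 0, -0.04, 0, 0, 0, 0.4], [-0.04, 0, 0, 0, 0, 0, 0.4], [-0.04, 0, 0, 0, 0, 0, 0.4], [-0.03, 0, 0, 0, 0, 0, 0.4]]}}

```text
time_s: 13.0
tcp_pos: [426.0, -18.6, 190.2]
ee_rot: [-180.0, -35.0, 9.6]
contact_force: [-0.4, -0.1, 0.4]
width: 0.6
gripper_force: 0.0
```

```bash
python3 - <<'E'
from cell import bot
import cv2
o=bot.get_obs();print(o["tcp_pos"],o["ee_rot"],o["contact_force"])
a=bot.capture("top")["color"];cv2.imwrite("pics/top1.png",a);s=bot.capture("scene")["color"];cv2.imwrite("pics/scene1.png",s)
a=cv2.resize(a[140:235,255:355],None,fx=6,fy=6,interpolation=cv2.INTER_CUBIC)
cv2.imwrite("pics/d.png",a)
E
```

```text
[426.03156484 -18.57807175 190.19852439] [-179.99246456  -34.95323541    9.64664894] [-0.42876665 -0.0871415   0.35831672]
```

View pics/d.png

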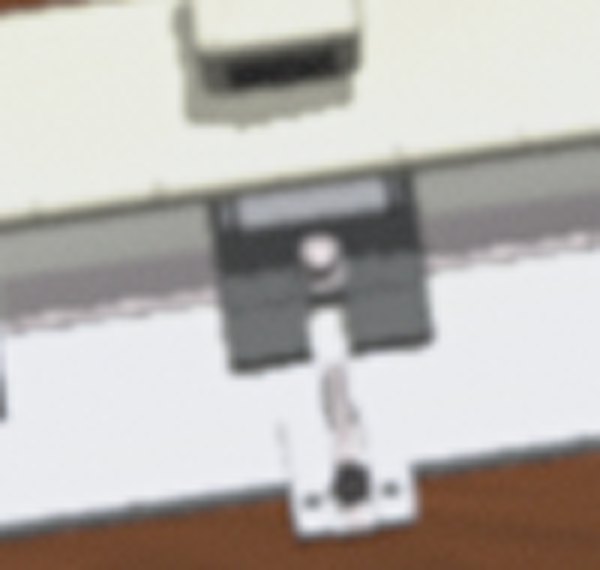

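The post top is at (319,252), the notch mouth spans (311–349, ~353), the carriage face edges are at (232,372) and (434,340), and the knob top is at (351,482). Checking alignment.

```bash
python3 - <<'E'
from h import *
c=bot.capture("top");O=np.array([671.3,28.6,0]);y=np.radians(9.7);X=np.array([np.cos(y),np.sin(y),0]);Y=np.array([-X[1],X[0],0])
P=lambda u,v,z:ray(c,255+u/6-.4,140+v/6-.4,z)
for n,p in dict(post=P(319,250,95),n1=P(311,358,48),n2=P(349,350,48),s1=P(232,366,48),s2=P(434,336,48),knob=P(351,482,70),l1=P(298,534,41),l2=P(416,517,41)).items():
    print(n,p.round(1),round((p-O)@X,1),round((p-O)@Y,1))
E
```

```text
post [671.7  21.8  95. ] -0.7 -6.7
n1 [633.6  25.   48. ] -37.7 2.8
n2 [637.5   8.8  48. ] -36.7 -13.8
s1 [629.4  58.9  48. ] -36.2 36.9
s2 [644.4 -27.6  48. ] -36.0 -50.8
knob [577.8   6.4  70. ] -95.9 -6.1
l1 [558.3  28.9  41. ] -111.4 19.3
l2 [566.8 -21.6  41. ] -111.5 -31.9
```

Aligned: notch/post at -5.5 to -6.9, bolt at about -6.2. Next: tool vertical, fingers shut, come down in front of the knob.

Call:
{"name": "servo_tool", "arguments": {"moves": [[0, 0, 0, 0, -7, 0, 0.6], [0, 0, 0, 0, -7, 0, 0.8], [0, 0, 0, 0, -7, 0, 1], [0, 0, 0, 0, -7, 0, 1], [0, 0, 0, 0, -7, 0, 1], [0.035, 0.001, 0, 0, 0, 0, 1], [0.035, 0, 0.02, 0, 0, 0, 1], [0.03, 0, 0.03, 0, 0, 0, 1], [0.01, 0, 0.03, 0, 0, 0, 1], [0, 0, 0.02, 0, 0, 0, 1]]}}

```text
time_s: 14.15
tcp_pos: [543.5, 2.2, 92.4]
ee_rot: [-179.8, -1.5, 9.9]
contact_force: [-0.8, 0.1, 0.7]
width: 0.007
gripper_force: 0.0
```

Call:
{"name": "servo_tool", "arguments": {"moves": [[0, 0, 0, 0, 0, 0, 1], [0, 0, 0, 0, 0, 0, 1]]}}

```text
time_s: 14.35
tcp_pos: [541.4, 1.7, 94.6]
ee_rot: [-179.8, -1.5, 9.9]
contact_force: [0.2, 0.1, -0.0]
width: 0.001
gripper_force: 0.0
```

Call:
{"name": "servo_tool", "arguments": {"moves": [[-0.004, 0.0015, 0.015, 0, -1.5, 0, 1], [0, 0, 0.016, 0, 0, 0, 1], [0, 0, 0.01, 0, 0, 0, 1], [0, 0, 0, 0, 0, 0, 1], [0, 0, 0, 0, 0, 0, 1]]}}

```text
time_s: 14.85
tcp_pos: [536.8, -0.5, 53.3]
ee_rot: [-179.8, 0.0, 9.9]
contact_force: [-0.5, -0.1, 0.1]
width: 0.004
gripper_force: 0.0
```

Call:
{"name": "servo_tool", "arguments": {"moves": [[0.004, 0, 0, 0, 0, 0, 1], [0.004, 0, 0, 0, 0, 0, 1], [0.003, 0, 0, 0, 0, 0, 1], [0.003, 0, 0, 0, 0, 0, 1], [0.003, 0, 0, 0, 0, 0, 1], [0.003, 0, 0, 0, 0, 0, 1], [0.003, 0, 0, 0, 0, 0, 1]]}}

```text
time_s: 15.55
tcp_pos: [558.6, 3.5, 52.7]
ee_rot: [-179.7, 0.2, 9.9]
contact_force: [-2.1, -0.6, 1.9]
width: 0.001
gripper_force: 1.0
```

Call:
{"name": "servo_tool", "arguments": {"moves": [[0.003, 0, 0, 0, 0, 0, 1], [0.003, 0, 0, 0, 0, 0, 1], [0.003, 0, 0, 0, 0, 0, 1]]}}

```text
time_s: 15.85
tcp_pos: [568.0, 5.1, 52.8]
ee_rot: [-179.7, 0.1, 9.9]
contact_force: [-2.6, -0.8, 1.1]
width: 0.004
gripper_force: 1.0
```

Call:
{"name": "servo_tool", "arguments": {"moves": [[0.002, 0, 0, 0, 0, 0, 1], [0.002, 0, 0, 0, 0, 0, 1]]}}

```text
time_s: 16.05
tcp_pos: [572.0, 5.8, 52.8]
ee_rot: [-179.7, 0.1, 9.9]
contact_force: [-1.9, -0.6, 1.0]
width: 0.007
gripper_force: 1.0
```

Call:
{"name": "servo_tool", "arguments": {"moves": [[0.002, 0, 0, 0, 0, 0, 1], [0.001, 0, 0, 0, 0, 0, 1], [0.001, 0, 0, 0, 0, 0, 1]]}}

```text
time_s: 16.35
tcp_pos: [574.7, 6.3, 52.7]
ee_rot: [-179.7, 0.2, 9.9]
contact_force: [-5.6, -0.0, 4.3]
width: 0.01
gripper_force: 3.0
```

Call:
{"name": "servo_tool", "arguments": {"moves": [[0.0015, 0, 0, 0, 0, 0, 1], [0.0015, 0, 0, 0, 0, 0, 1], [0, 0, 0, 0, 0, 0, 1]]}}

```text
time_s: 16.65
tcp_pos: [574.9, 6.4, 52.7]
ee_rot: [-179.7, 0.5, 9.9]
contact_force: [-10.8, -2.0, 7.2]
width: 0.009
gripper_force: 5.3
```

The bolt stopped hard at the expected home position. Back off, up and away, then check.

Call:
{"name": "servo_tool", "arguments": {"moves": [[0.001, 0, 0, 0, 0, 0, 1], [0, 0, 0, 0, 0, 0, 1], [-0.01, 0, 0, 0, 0, 0, 1], [-0.03, 0, 0, 0, 0, 0, 1], [-0.04, 0, -0.02, 0, 0, 0, 1], [-0.04, 0, -0.04, 0, 0, 0, 1], [-0.04, 0, -0.04, 0, 0, 0, 1], [-0.03, 0, -0.03, 0, 0, 0, 1], [0, 0, 0, 0, 0, 0, 1], [0, 0, 0, 0, 0, 0, 1]]}}

```text
time_s: 17.65
tcp_pos: [403.2, -24.5, 174.7]
ee_rot: [-179.8, -0.2, 9.8]
contact_force: [0.3, -0.2, -0.3]
width: 0.005
gripper_force: 0.0
```

```bash
python3 - <<'E'
from cell import bot
import cv2
a=bot.capture("top")["color"];s=bot.capture("scene")["color"]
a=cv2.resize(a[150:240,260:350],None,fx=6,fy=6,interpolation=cv2.INTER_CUBIC)
s=cv2.resize(s[230:320,250:315],None,fx=4,fy=6,interpolation=cv2.INTER_CUBIC)
cv2.imwrite("pics/e.png",cv2.hconcat([a,s]))
E
```

```text
(no output)
```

View pics/e.png

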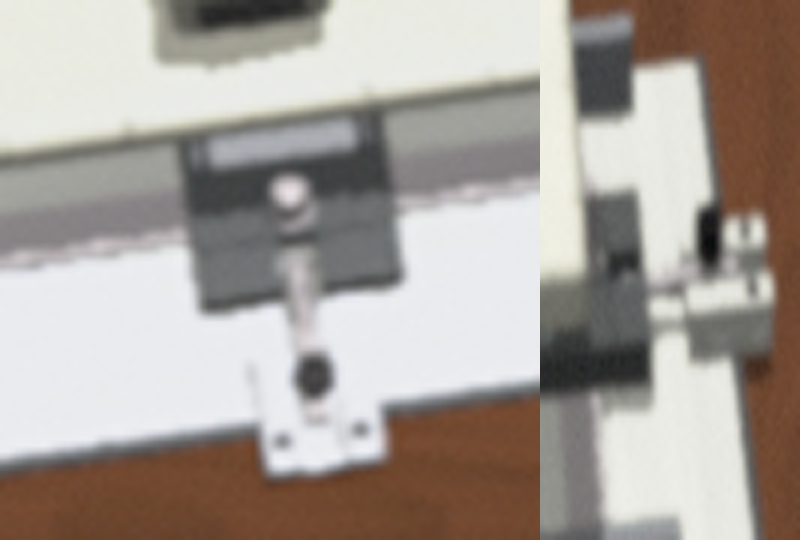

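The rod now sits in the notch (300,270). The knob is at full-picture (312.3,212.3), against (313.5,220.4) before, which is about 22 mm of travel: fully home.

```bash
python3 -c "
from cell import bot
print(bot.sign_off())"
```

```text
the job is handed in; nothing more can be done
None
```

The job is handed in: the carriage was run slowly to the motor-end stop and then to the other stop with no sticky spots felt, it was brought back and released with its notch facing the bolt, and the bolt was pushed about 22 mm fully home, at about 18 s on the clock; the four loose items were never approached, though I did not re-check their positions.

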